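Feel the platen gap of a tile press with a feeler gauge

TASK

The small green tile press on the studio bench is being set up. Pick up the feeler gauge by its wooden handle, slide its steel blade level and straight over the sill into the middle of the gap between the press's two plates until it drags snugly between them, without forcing it, and finish still holding it there at that depth: do not let go. Leave the jars and the dish alone.

Things in the scene. Friction and masses are not known exactly. Their poses are not given: they have to be found in the camera images.
- gauge: Feeler gauge, about 0.22 kg. Wooden handle block 80 long (x) x 22 wide (y) x 44 high (z) mm, thin brass band at its front end, standing on its underside. Origin: centre of the handle's underside; x points along the blade, z up. The blade leaves the middle of the front face (x = 40 mm, z = 22 mm). It balances about 15 mm behind that face.
- tip (a point): Middle of the free end of the gauge's steel blade, at x = 160, z = 22 mm of the gauge; x points along the blade, outwards. Blade 120 long x 20 wide x 3 mm thick, level; it flexes up and down at its root, about 3.6 mm at the tip per newton, and droops about 1 mm by its own weight.
- bed: Fixed lower plate of the tile press: steel block 160 (x) x 150 (y) mm, flat top 60 mm above the table, on a green foot 170 mm wide. Origin: centre of its underside on the table. x points from the mouth side (towards the robot) into the press. The front 28 mm of its top (x = -80 to -52 mm) is an open sill.
- mouth (a point): On the bed's top at the mouth of the gap, mid-width: x = -40, y = 0, z = 60 mm of the bed, axes as the bed. The blade goes in along +x. The gap here is 4.0 to 5.5 mm high (it differs each time) and narrows inwards by 0.05 mm per mm, so the blade first touches the upper plate with its tip 20 to 50 mm past here: to be felt.
- platen: Sprung upper plate, aluminium, 78 x 100 x 14 mm, 0.35 kg, over the bed from the mouth inwards; its flared lip reaches 12 mm out before the mouth, 11 mm high there. It rests on a stop and can be lifted up to 8 mm; springs add 9 N per mm. Snug: it presses the blade with 3 to 15 N; over 30 N is forcing. Friction is about 0.6 on each plate: the push to slide on is about 1.2 times that.
- head: Green fixed frame that carries the upper plate: posts 18 mm thick at y = -62 and 62 mm, x = 20 mm of the bed, and a bar across them, its top 123 mm above the table, a black screw knob on it to 153 mm. Origin: over the bed's centre at its top, up to 1.5 mm higher; axes as the bed.
- jar: Bystander: green glass jar with brushes, 68 mm across, 85 mm high (brushes to about 160 mm); origin at the centre of its underside. Stands on the other side of the press from the gauge.
- dish: Bystander: blue ceramic dish, 100 mm across, 22 mm high; origin at the centre of its underside.
- bottle: Bystander: amber glass jar with a black cap, 56 mm across, 110 mm high; origin at the centre of its underside.
Not all that is in view belongs to the job. Of the things like the gauge, leave any that is black; of the rest the larger one is meant.

How it is judged:
On the way, in this order (a step that is already met when the one before it is completed fails the run):
1. the gauge is picked up in the fingers (height (world z) of gauge above 0.015 m and contact force between the fingers and gauge above 3 N), for 0.2 s.
2. the blade's tip is between the plates, the gauge held (x of tip in the frame of bed between -0.04 and 0.04 m and y of tip in the frame of bed between -0.03 and 0.03 m and z of tip in the frame of bed between 0.058 and 0.068 m and contact force between the fingers and gauge above 3 N), for 0.1 s.
At the end, for the whole second after the job is handed in: Gauge at rest in the fingers, handle over 20 mm off the table, within 0.17 rad of upright and 0.12 rad of the press's direction; tip 10 to 80 mm past the mouth and within 30 mm of the middle; upper plate presses the blade with 3 to 15 N, blade presses the bed with over 1 N (x of tip in the frame of bed between -0.03 and 0.04 m and y of tip in the frame of bed between -0.03 and 0.03 m and angle between the x axis of gauge and the x axis of bed, either way round below 0.12 rad and angle between gauge's own z axis and vertical below 0.17 rad and height (world z) of gauge above 0.02 m and contact force between gauge and platen between 3 and 15 N and contact force between gauge and bed above 1 N and contact force between the fingers and gauge above 3 N and linear speed of gauge below 0.01 m/s); the arm keeps its last pose, push and grip.
It fails at once if the blade is forced: more than 30 N on the upper plate (contact force between gauge and platen above 30 N).
It fails at once if the jar is shifted by more than 30 mm or tipped (distance of jar from where it was at the start of the episode above 0.03 m or angle between jar's own z axis and vertical above 0.35 rad).
It fails at once if the dish is shifted by more than 30 mm or tipped (distance of dish from where it was at the start of the episode above 0.03 m or angle between dish's own z axis and vertical above 0.35 rad).
It fails at once if the bottle is shifted by more than 30 mm or tipped (distance of bottle from where it was at the start of the episode above 0.03 m or angle between bottle's own z axis and vertical above 0.35 rad).
It also fails if it takes over 45 s, if anything falls off the work surface, if the arm or the gripper's body presses on something with over 40 N, if the wrist force passes 120 N, or if a joint passes its speed limit or range.

ROBOT

A 6-joint arm with a two-finger parallel gripper is mounted at the origin on the work surface. World frame = base frame: x ahead of the robot, y to its left, z up, the work surface at z = 0. Lengths are in m, angles in rad, forces in N, time in s.
With the tool pointing down it reaches from about 0.3 to 0.775 m from the base axis. Payload 14.6 kg.
Tool frame: the origin (TCP) lies on the centre line of the jaws, within the pads' length; the fingertips stand ctrl.tcp_to_tips ahead of it and the grasp point (between the pads) lies 2 mm behind it (ctrl.tcp_to_tips is the distance from the TCP to the fingertips, in m); z points along the fingers, y is the line along which they close (so a half turn about z gives the same grasp; the last joint's range is limited). The gripper opens to 94 mm and grips with 3 to 60 N. Pads are 16 mm wide; open, the fingers measure 119 mm over their backs; the gripper's body (75 mm by 177 mm) begins 78 mm behind the grasp point.
Start: joints at [1.149, 0.3, 1.521, -0, 1.321, -0.067], TCP at [0.191, 0.516, 0.222] pointing down, gripper open.
Joint ranges: [-3.03, 3.03], [-0.79, 2.21], [0.23, 2.52], [-1.04, 4.18], [0, 3.07], [-2.55, 2.55]. Speed limits (rad/s): [2.22, 2.22, 2.57, 3.14, 3.14, 3.14].

INTERFACE

Orientations are given as [roll, pitch, yaw] about the fixed x, y, z axes, in that order (R = Rz(yaw) Ry(pitch) Rx(roll)).
In Python, from station import telemetry, viewer, hand_in, ctrl gives the robot as it stands.
- The arm moves only by the tool step_arm, never from a script. Its argument "plan" is a list of rows, each an object of numbers: "dx", "dy", "dz": the shift along the tool's x, y, z scaled (see below); "rx", "ry", "rz": the turn, a rotation vector about the tool's x, y, z scaled (see below); "claw": the closure, from 0 (fully open) to 1 (shut). In form: [{"dx": .., "dy": .., "dz": .., "rx": .., "ry": .., "rz": .., "claw": ..}, ...]. A call has 1 to 10 rows; each row shifts and turns the commanded pose from where the row before left it, along the tool's axes as they then stand; what a row does not reach is not made up. The controller multiplies each number of a shift by 0.1 m and each number of a turn by 90 degrees. A row lasts 1/10 s, in which the tool goes at most 50 mm and 8.59 degrees, less where a joint would pass 70% of its speed; a pose out of reach is approached as far as the arm can. A call with a number of a shift or a turn outside -1 to 1 is refused whole. A call with a gripper value outside its range is refused whole. The fingers move at their own pace and stop on an object; "grip_force" is the grip in N (left out, the last holds). Time passes only in rows, so rows that do not move let the fingers close. It gives the time, the measured TCP pose, the force, the opening and the grip force at its end, in the units of the state.
- telemetry.get_obs(): the state, without advancing time (a new reading comes with each control period).
- viewer.camera(name): name is "scene" or "top" or "wrist"; returns a dict with "img" (400x640x3 uint8, red, green, blue), "z_map" (400x640 float32, m along the optical axis (not along the pixel's ray), 0 where there is no reading), "fx", "fy", "cx", "cy" (pixels), "dist" ([k1, k2, p1, p2, k3] as OpenCV has them; the pictures are not rectified), "R" (3x3) and "t" (3): a world point X has camera coordinates R X + t; the wrist camera has in their place "tool_from_camera" (4x4, takes a point from camera to tool coordinates, whose origin is the TCP and whose axes are the flange's). Camera axes: x right, y down, z forward; pixel columns grow to the right and rows downward; lengths in m; the calibration is good to about 2 mm. A picture is of the moment at which its call begins: read the wrist's pose just before it.
- hand_in(): hands the job in; it is judged then, once.
Trained networks look in a picture, given as the dict that the camera call returned (one of the last four; its "shot" number tells which), for a name from the list of things; names that differ only in an ending like _2 or _b are one class to them, and where a whole thing is asked for, a point or a joint stands for the part that bears it (a point fixed in the world has none). Each returns a list of dicts, best first, with "score" (0 to 1); they miss things now and then, are a little off and sometimes report something else, mostly with a low value. They report only what shows in the picture. A call takes as long as a camera call. They do not tell look-alikes from the thing itself.
- viewer.recognise(target, picture): "rect" ([left, top, right, bottom] in pixels, round what is visible of it).
The state is a dict: "time_s": time; "qpos": joint angles; "joint_vel": joint speeds; "tau": joint torques, N m; "ee_pos": TCP position; "eef_rot": TCP orientation; "force": force on the tool from outside, world axes, zero at the start; "moment": the same for the moment, N m; "grip_width": finger opening in m; "grip_force": force on a finger pad.
Only numpy, scipy, OpenCV 4.12 (cv2) and the standard library are available. Lean on these libraries where they do the work, as an engineer would, in place of code of your own. Each camera call takes 0.05 s, during which the arm holds its last target. There are 200 camera calls.

## Working session

There is one attempt and no reset: what is moved stays moved. The work goes in short steps, Python scripts to look and compute and a tool call to move; the robot and the scene stay as the last step left them, time stands still between calls to the robot, and variables do not carry over. Pictures are saved under pics/ and viewed, at most 10 in all, crops included, and the job is handed in when it is done.

Besides the shell and the picture viewer there is one more tool, called after ">>>" in YAML: its name, and indented under it one key for each argument. step_arm: Moves the arm, as the interface text tells. Shifts and turns lie within -1 to 1; 1 stands for 0.1 m of shift or 90 degrees of turn. Its arguments: {"type":"object","properties":{"plan":{"type":"array"},"grip_force":{"type":"number"}},"required":["plan"]}

```bash
ls; mkdir -p pics
cat > h.py <<'E'
import numpy as np, cv2
from station import telemetry, viewer, hand_in, ctrl
from scipy.spatial.transform import Rotation as Ro
def shot(n):
    o=telemetry.get_obs(); c=viewer.camera(n)
    if n=='wrist':
        M=np.eye(4); M[:3,:3]=Ro.from_euler('xyz',o['eef_rot']).as_matrix(); M[:3,3]=o['ee_pos']
        W=M@np.array(c['tool_from_camera']); c['_W']=W
    else:
        R=np.array(c['R']);t=np.array(c['t']); W=np.eye(4);W[:3,:3]=R.T;W[:3,3]=-R.T@t; c['_W']=W
    return c
def cloud(c):
    K=np.array([[c['fx'],0,c['cx']],[0,c['fy'],c['cy']],[0,0,1.]])
    h,w=c['z_map'].shape
    u,v=np.meshgrid(np.arange(w),np.arange(h))
    p=cv2.undistortPoints(np.stack([u,v],-1).reshape(-1,1,2).astype(float),K,np.array(c['dist'],float)).reshape(h,w,2)
    z=c['z_map'].astype(float)
    P=np.stack([p[...,0]*z,p[...,1]*z,z],-1)
    P=P@c['_W'][:3,:3].T+c['_W'][:3,3]
    P[z<=0]=np.nan
    return P
def save(c,f): cv2.imwrite(f,c['img'][...,::-1])
E
python3 - <<'E'
from h import *
o=telemetry.get_obs(); print(o, ctrl.tcp_to_tips)
for n in ['scene','top']:
    c=shot(n); save(c,f'pics/{n}.png'); P=cloud(c); np.savez(f'{n}.npz',P=P,img=c['img'])
    for t in ['gauge','bed','platen','head','jar','dish','bottle']:
        for r in viewer.recognise(t,c)[:4]:
            l,tt,rr,b=[int(x) for x in r['rect']]
            print(n,t,round(r['score'],2),[l,tt,rr,b],np.nanmedian(P[tt:b,l:rr].reshape(-1,3),0).round(3))
E
```

```text
pics
{'time_s': 0.0, 'qpos': array([ 1.14937374e+00,  3.00481504e-01,  1.52158786e+00, -2.75940309e-05,
        1.32068999e+00, -6.66119722e-02]), 'joint_vel': array([0.00040462, 0.00047016, 0.00036887, 0.00022383, 0.00015783,
       0.00125894]), 'tau': array([ 2.34013634e-03, -5.31807876e+01, -3.52752793e+01,  7.09980517e-02,
        2.41208839e-02, -1.26974728e-04]), 'ee_pos': array([0.19099224, 0.51551281, 0.22187774]), 'eef_rot': array([-3.14042677e+00, -5.09902097e-05,  2.78678885e+00]), 'force': array([ 0.32199088, -0.29205432,  0.07343065]), 'moment': array([ 0.0002631 ,  0.05087416, -0.05452988]), 'grip_force': 0.0, 'grip_width': 0.09413484216318144} 0.017
scene gauge 0.9 [201, 135, 252, 182] [ 0.54  -0.342  0.001]
scene gauge 0.82 [258, 92, 272, 133] [ 0.31  -0.416  0.003]
scene gauge 0.63 [259, 153, 304, 166] [ 0.433 -0.226  0.001]
scene bed 0.92 [237, 190, 323, 273] [ 0.664 -0.026  0.048]
scene platen 0.94 [253, 202, 303, 242] [ 0.667 -0.028  0.079]
scene head 0.84 [242, 191, 304, 243] [ 0.662 -0.049  0.074]
scene jar 0.9 [419, 227, 461, 282] [0.463 0.312 0.003]
scene dish 0.91 [351, 323, 400, 368] [0.718 0.309 0.008]
scene bottle 0.91 [172, 178, 205, 221] [ 0.743 -0.274  0.024]
top gauge 0.94 [439, 149, 456, 221] [ 0.556 -0.343  0.02 ]
top gauge 0.8 [387, 212, 417, 248] [ 0.438 -0.222 -0.   ]
top gauge 0.58 [449, 241, 500, 305] [ 0.319 -0.411 -0.   ]
top bed 0.92 [299, 120, 366, 188] [ 0.634 -0.04   0.061]
top platen 0.64 [315, 147, 353, 173] [ 0.616 -0.044  0.077]
top head 0.68 [302, 128, 365, 170] [ 0.641 -0.042  0.078]
top jar 0.97 [175, 206, 213, 233] [0.471 0.313 0.075]
top dish 0.97 [186, 112, 223, 146] [0.727 0.313 0.008]
top bottle 0.77 [404, 99, 434, 129] [ 0.732 -0.266  0.066]
top bottle 0.55 [186, 114, 222, 147] [0.723 0.314 0.008]
```

Run:
```python
import cv2
a=cv2.imread('pics/scene.png')[60:390,150:480];b=cv2.imread('pics/top.png')[80:330,160:520]
b=cv2.resize(b,None,fx=330/250,fy=330/250)
cv2.imwrite('pics/both.png',cv2.resize(cv2.hconcat([a,b]),(798,326)))
```

```text
(no output)
```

View pics/top.png

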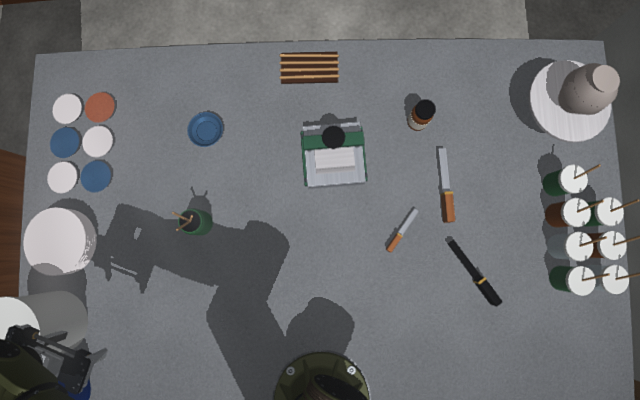

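View pics/scene.png

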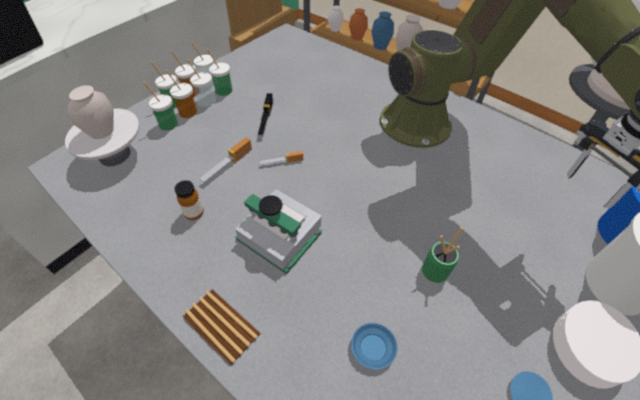

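The larger wooden-handled gauge is in the top view at about (447,185), with its handle at (448,207) and its blade pointing away from the robot. The small one at (402,230) and the black one at (474,270) are decoys. The press is at (333,152) with its mouth facing the robot. Next I'll measure them.

Run:
```python
import numpy as np,cv2
d=np.load('top.npz');P=d['P'];img=d['img'].astype(int)
def reg(l,t,r,b): return P[t:b,l:r].reshape(-1,3),img[t:b,l:r].reshape(-1,3)
p,c=reg(432,140,462,228)
h=p[p[:,2]>0.032]; b=p[(p[:,2]>0.014)&(p[:,2]<0.032)]
for q in (h,b,p[p[:,2]>.014]):
    print(len(q),q.mean(0).round(4),q[:,2].max().round(3)); (cx,w,a)=cv2.minAreaRect((q[:,:2]*1000).astype(np.float32)); print(cx,w,a)
p,c=reg(292,112,375,196)
for lo,hi in ((.05,.068),(.068,.085),(.1,.13),(.13,.16)):
    q=p[(p[:,2]>lo)&(p[:,2]<hi)]
    print(lo,len(q),np.median(q,0).round(4)); print(cv2.minAreaRect((q[:,:2]*1000).astype(np.float32)))
```

```text
288 [ 0.4951 -0.3414  0.0424] 0.049
(495.2288513183594, -342.76837158203125) (79.38204193115234, 23.848047256469727) 3.0949084758758545
392 [ 0.5807 -0.3376  0.0222] 0.031
(555.6395874023438, -339.773193359375) (196.77955627441406, 21.6146240234375) 1.5598170757293701
680 [ 0.5444 -0.3392  0.0307] 0.049
(554.7672119140625, -339.97808837890625) (198.50234985351562, 24.10306739807129) 2.629349946975708
0.05 1573 [ 0.5989 -0.0442  0.059 ]
((635.8846435546875, -44.498443603515625), (158.41026306152344, 150.45237731933594), 3.857250452041626)
0.068 948 [ 0.6153 -0.0448  0.0768]
((616.3665161132812, -39.254180908203125), (63.39305877685547, 113.04395294189453), 3.39803147315979)
0.1 581 [ 0.6516 -0.0668  0.1228]
((654.7879638671875, -43.27412414550781), (34.8264274597168, 150.1080322265625), 3.3167831897735596)
0.13 413 [ 0.6543 -0.0426  0.153 ]
((655.5612182617188, -43.2196044921875), (54.09318161010742, 52.78337860107422), 75.16071319580078)
```

>>> step_arm:
  plan:
    - {"rz": 0.095, "claw": 0}
    - {"rz": 0.095, "claw": 0}
    - {"rz": 0.095, "claw": 0}
    - {"rz": 0.095, "claw": 0}
    - {"rz": 0.095, "claw": 0}
    - {"rz": 0.095, "claw": 0}
    - {"rz": 0.095, "claw": 0}
    - {"rz": 0.095, "claw": 0}
    - {"rz": 0.095, "claw": 0}
    - {"rz": 0.095, "claw": 0}

```text
$.plan[0]: bad value
```

>>> step_arm:
  plan:
    - {"rz": 0.095, "claw": 0}
    - {"rz": 0.095, "claw": 0}
    - {"rz": 0.095, "claw": 0}
    - {"rz": 0.095, "claw": 0}
    - {"rz": 0.095, "claw": 0}
    - {"rz": 0.095, "claw": 0}
    - {"rz": 0.095, "claw": 0}
    - {"rz": 0.095, "claw": 0}
    - {"claw": 0}

```text
$.plan[0]: bad value
```

>>> step_arm:
  plan:
    - {"dx": 0, "dy": 0, "dz": 0, "rx": 0, "ry": 0, "rz": 0.095, "claw": 0}
    - {"dx": 0, "dy": 0, "dz": 0, "rx": 0, "ry": 0, "rz": 0.095, "claw": 0}
    - {"dx": 0, "dy": 0, "dz": 0, "rx": 0, "ry": 0, "rz": 0.095, "claw": 0}
    - {"dx": 0, "dy": 0, "dz": 0, "rx": 0, "ry": 0, "rz": 0.095, "claw": 0}
    - {"dx": 0, "dy": 0, "dz": 0, "rx": 0, "ry": 0, "rz": 0.095, "claw": 0}
    - {"dx": 0, "dy": 0, "dz": 0, "rx": 0, "ry": 0, "rz": 0.095, "claw": 0}
    - {"dx": 0, "dy": 0, "dz": 0, "rx": 0, "ry": 0, "rz": 0.095, "claw": 0}
    - {"dx": 0, "dy": 0, "dz": 0, "rx": 0, "ry": 0, "rz": 0.095, "claw": 0}
    - {"dx": 0, "dy": 0, "dz": 0, "rx": 0, "ry": 0, "rz": 0.095, "claw": 0}
    - {"dx": 0, "dy": 0, "dz": 0, "rx": 0, "ry": 0, "rz": 0.095, "claw": 0}

```text
time_s: 1.8
ee_pos: [0.1911, 0.5157, 0.2225]
eef_rot: [-3.142, 0.0, 1.288]
force: [-0.4, -0.6, 0.9]
grip_width: 0.0939
grip_force: 0.0
```

>>> step_arm:
  plan:
    - {"dx": 0, "dy": 0, "dz": 0, "rx": 0, "ry": 0, "rz": 0.095, "claw": 0}
    - {"dx": 0, "dy": 0, "dz": 0, "rx": 0, "ry": 0, "rz": 0.095, "claw": 0}
    - {"dx": 0, "dy": 0, "dz": 0, "rx": 0, "ry": 0, "rz": 0.095, "claw": 0}
    - {"dx": 0, "dy": 0, "dz": 0, "rx": 0, "ry": 0, "rz": 0.095, "claw": 0}
    - {"dx": 0, "dy": 0, "dz": 0, "rx": 0, "ry": 0, "rz": 0.095, "claw": 0}
    - {"dx": 0, "dy": 0, "dz": 0, "rx": 0, "ry": 0, "rz": 0.095, "claw": 0}
    - {"dx": 0, "dy": 0, "dz": 0, "rx": 0, "ry": 0, "rz": 0.095, "claw": 0}
    - {"dx": 0, "dy": 0, "dz": 0, "rx": 0, "ry": 0, "rz": 0.095, "claw": 0}
    - {"dx": 0, "dy": 0, "dz": 0, "rx": 0, "ry": 0, "rz": 0.028, "claw": 0}

```text
time_s: 2.7
ee_pos: [0.2151, 0.5033, 0.2217]
eef_rot: [-3.125, 0.025, 0.097]
force: [-0.8, 0.9, -0.5]
grip_width: 0.0943
grip_force: 0.0
```

>>> step_arm:
  plan:
    - {"dx": 0, "dy": 0, "dz": 0, "rx": 0, "ry": 0, "rz": 0, "claw": 0}

```text
time_s: 2.8
ee_pos: [0.2157, 0.503, 0.2217]
eef_rot: [-3.126, 0.024, 0.094]
force: [-1.3, 0.7, 0.0]
grip_width: 0.0944
grip_force: 0.0
```

```bash
python3 -c "
from h import *
o=telemetry.get_obs();print(o['qpos'].round(3),o['ee_pos'],o['eef_rot'],[k for k in dir(ctrl) if k[0]!='_'])"
```

```text
[1.085 0.293 1.531 0.03  1.317 2.555] [0.21567197 0.50302562 0.22166822] [-3.12570547  0.02437792  0.09411162] ['MotionError', 'tcp_to_tips']
```

>>> step_arm:
  plan:
    - {"dx": 0.15, "dy": 0.4, "dz": 0, "rx": 0, "ry": 0, "rz": 0, "claw": 0}
    - {"dx": 0.15, "dy": 0.47, "dz": 0, "rx": 0, "ry": 0, "rz": 0, "claw": 0}
    - {"dx": 0.15, "dy": 0.47, "dz": 0, "rx": 0, "ry": 0, "rz": 0, "claw": 0}
    - {"dx": 0.15, "dy": 0.47, "dz": 0, "rx": 0, "ry": 0, "rz": 0, "claw": 0}
    - {"dx": 0.15, "dy": 0.47, "dz": 0, "rx": 0, "ry": 0, "rz": 0, "claw": 0}
    - {"dx": 0.15, "dy": 0.47, "dz": 0, "rx": 0, "ry": 0, "rz": 0, "claw": 0}
    - {"dx": 0.15, "dy": 0.47, "dz": 0, "rx": 0, "ry": 0, "rz": 0, "claw": 0}
    - {"dx": 0.15, "dy": 0.47, "dz": 0, "rx": 0, "ry": 0, "rz": 0, "claw": 0}
    - {"dx": 0.15, "dy": 0.47, "dz": 0, "rx": 0, "ry": 0, "rz": 0, "claw": 0}
    - {"dx": 0.15, "dy": 0.47, "dz": 0, "rx": 0, "ry": 0, "rz": 0, "claw": 0}

```text
time_s: 3.8
ee_pos: [0.409, 0.0556, 0.211]
eef_rot: [-3.126, 0.023, 0.097]
force: [0.9, 1.5, 1.3]
grip_width: 0.0938
grip_force: 0.0
```

```bash
cat >> h.py <<'E'
def go(pos,yaw,tilt=0):
    o=telemetry.get_obs(); R=Ro.from_euler('xyz',o['eef_rot']); T=Ro.from_euler('xyz',[np.pi,tilt,yaw])
    d=np.array(pos)-o['ee_pos']
    rv=(R.inv()*T).as_rotvec()/(np.pi/2)
    print('shift now-axes',(R.inv().apply(d)*10).round(3),'after-turn axes',(T.inv().apply(d)*10).round(3),'turn',rv.round(4))
E
python3 -c "
from h import *
go([.513,-.341,.2],.05)"
```

```text
shift now-axes [0.653 4.049 0.032] after-turn axes [0.841 4.013 0.11 ] turn [-0.0096  0.0151  0.0299]
```

>>> step_arm:
  plan:
    - {"dx": 0, "dy": 0, "dz": 0, "rx": -0.01, "ry": 0.015, "rz": 0.03, "claw": 0}
    - {"dx": 0.09, "dy": 0.44, "dz": 0.01, "rx": 0, "ry": 0, "rz": 0, "claw": 0}
    - {"dx": 0.09, "dy": 0.45, "dz": 0.01, "rx": 0, "ry": 0, "rz": 0, "claw": 0}
    - {"dx": 0.09, "dy": 0.45, "dz": 0.01, "rx": 0, "ry": 0, "rz": 0, "claw": 0}
    - {"dx": 0.09, "dy": 0.45, "dz": 0.01, "rx": 0, "ry": 0, "rz": 0, "claw": 0}
    - {"dx": 0.09, "dy": 0.45, "dz": 0.01, "rx": 0, "ry": 0, "rz": 0, "claw": 0}
    - {"dx": 0.09, "dy": 0.45, "dz": 0.01, "rx": 0, "ry": 0, "rz": 0, "claw": 0}
    - {"dx": 0.09, "dy": 0.45, "dz": 0.01, "rx": 0, "ry": 0, "rz": 0, "claw": 0}
    - {"dx": 0.1, "dy": 0.45, "dz": 0.01, "rx": 0, "ry": 0, "rz": 0, "claw": 0}
    - {"dx": 0.1, "dy": 0.45, "dz": 0.01, "rx": 0, "ry": 0, "rz": 0, "claw": 0}

```text
time_s: 4.8
ee_pos: [0.512, -0.3437, 0.2017]
eef_rot: [3.141, 0.001, 0.05]
force: [0.5, 0.5, 1.4]
grip_width: 0.0942
grip_force: 0.0
```

>>> step_arm:
  plan:
    - {"dx": 0, "dy": 0, "dz": 0, "rx": 0, "ry": 0, "rz": 0, "claw": 0}
    - {"dx": 0, "dy": 0, "dz": 0, "rx": 0, "ry": 0, "rz": 0, "claw": 0}

```text
time_s: 5.0
ee_pos: [0.5115, -0.3421, 0.201]
eef_rot: [-3.141, 0.002, 0.049]
force: [0.1, 0.4, -0.9]
grip_width: 0.094
grip_force: 0.0
```

Run:
```python
from h import *
o=telemetry.get_obs();print(o['ee_pos'],o['eef_rot'])
c=shot('wrist'); save(c,'pics/w1.png'); P=cloud(c)
print([(r['rect'],r['score']) for r in viewer.recognise('gauge',c)])
m=(abs(P[...,0]-.55)<.13)&(abs(P[...,1]+.34)<.05)
p=P[m]
for lo,hi in ((.036,.055),(.014,.032)):
    q=p[(p[:,2]>lo)&(p[:,2]<hi)]; print(len(q),q.mean(0),cv2.minAreaRect((q[:,:2]*1000).astype(np.float32)))
```

```text
[ 0.51152066 -0.34211944  0.20101442] [-3.14120479e+00  1.94535285e-03  4.87698729e-02]
[([305.0, 281.9, 408.4, 393.6], 0.91), ([307.7, 32.9, 335.1, 249.3], 0.61), ([205.0, 200.4, 242.3, 235.1], 0.57)]
1953 [ 0.49766798 -0.34179562  0.04371846] ((495.7379455566406, -342.06243896484375), (79.62858581542969, 21.957029342651367), 2.1615195274353027)
2843 [ 0.59584283 -0.33806713  0.02310325] ((594.3268432617188, -337.3640441894531), (120.36358642578125, 22.095808029174805), 2.6627724170684814)
```

View pics/w1.png

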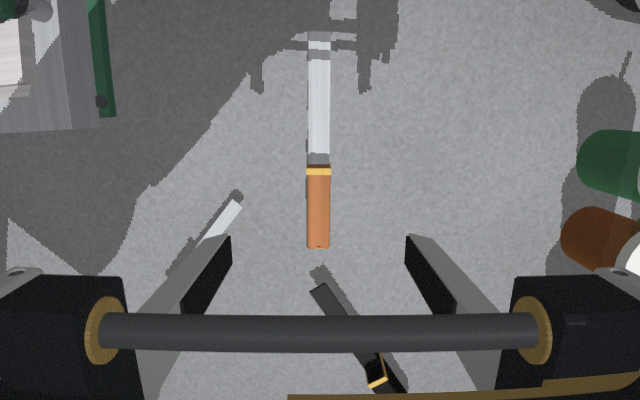

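The wooden gauge is straight between the fingers, with its handle at (318,205) and its blade pointing up the image. Both decoys are clear of the fingers, so I'm going down.

>>> step_arm:
  plan:
    - {"dx": 0.08, "dy": -0.01, "dz": 0.4, "rx": 0, "ry": 0, "rz": 0.003, "claw": 0}
    - {"dx": 0, "dy": 0, "dz": 0.45, "rx": 0, "ry": 0, "rz": 0, "claw": 0}
    - {"dx": 0, "dy": 0, "dz": 0.45, "rx": 0, "ry": 0, "rz": 0, "claw": 0}
    - {"dx": 0, "dy": 0, "dz": 0.27, "rx": 0, "ry": 0, "rz": 0, "claw": 0}
    - {"dx": 0, "dy": 0, "dz": 0.2, "rx": 0, "ry": 0, "rz": 0, "claw": 0}
    - {"dx": 0, "dy": 0, "dz": 0, "rx": 0, "ry": 0, "rz": 0, "claw": 0}
  grip_force: 45

```text
time_s: 5.7
ee_pos: [0.5186, -0.3387, 0.0228]
eef_rot: [-3.139, 0.004, 0.046]
force: [-0.2, 0.6, -0.2]
grip_width: 0.0937
grip_force: 0.0
```

>>> step_arm:
  plan:
    - {"dx": 0, "dy": 0, "dz": 0, "rx": 0, "ry": 0, "rz": 0, "claw": 1}
    - {"dx": 0, "dy": 0, "dz": 0, "rx": 0, "ry": 0, "rz": 0, "claw": 1}
    - {"dx": 0, "dy": 0, "dz": 0, "rx": 0, "ry": 0, "rz": 0, "claw": 1}
    - {"dx": 0, "dy": 0, "dz": 0, "rx": 0, "ry": 0, "rz": 0, "claw": 1}
    - {"dx": 0, "dy": 0, "dz": 0, "rx": 0, "ry": 0, "rz": 0, "claw": 1}
    - {"dx": 0, "dy": 0, "dz": 0, "rx": 0, "ry": 0, "rz": 0, "claw": 1}
    - {"dx": 0, "dy": 0, "dz": 0, "rx": 0, "ry": 0, "rz": 0, "claw": 1}
    - {"dx": 0, "dy": 0, "dz": 0, "rx": 0, "ry": 0, "rz": 0, "claw": 1}
    - {"dx": 0, "dy": 0, "dz": 0, "rx": 0, "ry": 0, "rz": 0, "claw": 1}
    - {"dx": 0, "dy": 0, "dz": 0, "rx": 0, "ry": 0, "rz": 0, "claw": 1}

```text
time_s: 6.7
ee_pos: [0.5194, -0.3407, 0.0248]
eef_rot: [3.141, 0.001, 0.045]
force: [0.8, -0.1, -0.2]
grip_width: 0.022
grip_force: 45.0
```

>>> step_arm:
  plan:
    - {"dx": 0, "dy": 0, "dz": -0.1, "rx": 0, "ry": 0, "rz": 0, "claw": 1}
    - {"dx": 0, "dy": 0, "dz": -0.3, "rx": 0, "ry": 0, "rz": 0, "claw": 1}
    - {"dx": 0, "dy": 0, "dz": -0.4, "rx": 0, "ry": 0, "rz": 0, "claw": 1}
    - {"dx": -0.2, "dy": 0, "dz": -0.35, "rx": 0, "ry": 0, "rz": 0, "claw": 1}
    - {"dx": -0.4, "dy": 0, "dz": 0, "rx": 0, "ry": 0, "rz": 0, "claw": 1}
    - {"dx": -0.4, "dy": 0, "dz": 0, "rx": 0, "ry": 0, "rz": 0, "claw": 1}
    - {"dx": -0.05, "dy": -0.3, "dz": 0, "rx": 0, "ry": 0, "rz": 0, "claw": 1}
    - {"dx": 0, "dy": -0.4, "dz": 0, "rx": 0, "ry": 0, "rz": 0, "claw": 1}
    - {"dx": 0, "dy": -0.4, "dz": 0, "rx": 0, "ry": 0, "rz": 0, "claw": 1}
    - {"dx": 0, "dy": -0.4, "dz": 0, "rx": 0, "ry": 0, "rz": 0, "claw": 1}

```text
time_s: 7.7
ee_pos: [0.4073, -0.1941, 0.1404]
eef_rot: [3.141, 0.001, 0.044]
force: [0.0, 0.7, -1.8]
grip_width: 0.0218
grip_force: 45.0
```

>>> step_arm:
  plan:
    - {"dx": 0, "dy": -0.4, "dz": 0, "rx": 0, "ry": 0, "rz": -0.01, "claw": 1}
    - {"dx": 0, "dy": -0.4, "dz": 0, "rx": 0, "ry": 0, "rz": 0, "claw": 1}
    - {"dx": 0, "dy": -0.35, "dz": 0, "rx": 0, "ry": 0, "rz": 0, "claw": 1}
    - {"dx": 0, "dy": -0.15, "dz": 0, "rx": 0, "ry": 0, "rz": 0, "claw": 1}
    - {"dx": 0, "dy": 0, "dz": 0, "rx": 0, "ry": 0, "rz": 0, "claw": 1}
    - {"dx": 0, "dy": 0, "dz": 0, "rx": 0, "ry": 0, "rz": 0, "claw": 1}

```text
time_s: 8.3
ee_pos: [0.4007, -0.066, 0.1402]
eef_rot: [3.141, 0.0, 0.062]
force: [0.9, -0.3, -2.5]
grip_width: 0.0218
grip_force: 45.0
```

Run:
```python
from h import *
o=telemetry.get_obs();print(o['ee_pos'],o['eef_rot'],o['force'],o['grip_force'])
c=shot('wrist'); save(c,'pics/w2.png'); P=cloud(c)
rel=(P-o['ee_pos'])
mr=np.array([[np.cos(o['eef_rot'][2]),np.sin(o['eef_rot'][2])],[-np.sin(o['eef_rot'][2]),np.cos(o['eef_rot'][2])]])
# blade in view
z0=o['ee_pos'][2]
m=(abs(P[...,2]-z0)<.012)&(abs(P[...,1]-o['ee_pos'][1])<.03)&(P[...,0]>o['ee_pos'][0]+.03)&(P[...,0]<o['ee_pos'][0]+.145)
q=P[m]; print('blade',len(q),q.mean(0),q[:,2].min(),cv2.minAreaRect((q[:,:2]*1000).astype(np.float32)))
x=q[:,0]; print('blade z fit', np.polyfit(x-o['ee_pos'][0],q[:,2]-z0,1), 'y fit',np.polyfit(x-o['ee_pos'][0],q[:,1],1))
m=(P[...,0]>.5)&(abs(P[...,1]+.04)<.12)
p=P[m]
for lo,hi in ((.05,.068),(.068,.085),(.1,.13)):
    q=p[(p[:,2]>lo)&(p[:,2]<hi)]; print(lo,len(q),np.median(q,0),cv2.minAreaRect((q[:,:2]*1000).astype(np.float32)))
c=shot('top'); save(c,'pics/t2.png')
```

```text
[ 0.40069199 -0.06600188  0.14020783] [3.14088485e+00 3.72150550e-04 6.15492470e-02] [ 0.85774003 -0.25569078 -2.46782609] 44.99451041221619
blade 8956 [ 0.47700075 -0.06061356  0.13863017] 0.13604940760105375 ((474.7878723144531, -60.679847717285156), (89.15617370605469, 20.211288452148438), 3.419466018676758)
blade z fit [-0.00657189 -0.00107617] y fit [ 0.05739099 -0.06499299]
0.05 0 [nan nan nan] ((0.0, 0.0), (0.0, 0.0), 0.0)
0.068 0 [nan nan nan] ((0.0, 0.0), (0.0, 0.0), 0.0)
0.1 0 [nan nan nan] ((0.0, 0.0), (0.0, 0.0), 0.0)
  return _methods._mean(a, axis=axis, dtype=dtype,
  ret = um.true_divide(
```

View pics/w2.png

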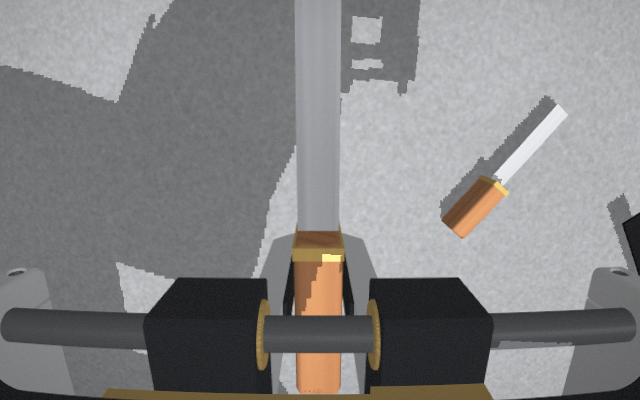

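>>> step_arm:
  plan:
    - {"dx": 0, "dy": -0.07, "dz": 0.1, "rx": 0, "ry": 0, "rz": 0, "claw": 1}
    - {"dx": 0, "dy": 0, "dz": 0.3, "rx": 0, "ry": 0, "rz": 0, "claw": 1}
    - {"dx": 0, "dy": 0, "dz": 0.2, "rx": 0, "ry": 0, "rz": 0, "claw": 1}
    - {"dx": 0, "dy": 0, "dz": 0.13, "rx": 0, "ry": 0, "rz": 0, "claw": 1}
    - {"dx": 0, "dy": 0, "dz": 0, "rx": 0, "ry": 0, "rz": 0, "claw": 1}
    - {"dx": 0, "dy": 0, "dz": 0, "rx": 0, "ry": 0, "rz": 0, "claw": 1}
    - {"dx": 0, "dy": 0, "dz": 0, "rx": 0, "ry": 0, "rz": 0, "claw": 1}

```text
time_s: 9.1
ee_pos: [0.4004, -0.0589, 0.0673]
eef_rot: [3.141, -0.0, 0.061]
force: [-0.6, 0.3, -2.6]
grip_width: 0.0216
grip_force: 45.0
```

Run:
```python
from h import *
o=telemetry.get_obs();print(o['ee_pos'],o['eef_rot'],o['force'])
F=[]
for n in ('top','scene','top','scene'):
    c=shot(n); F.append(telemetry.get_obs()['force'])
    if n=='top':
        P=cloud(c); p=P[100:215,285:385].reshape(-1,3)
        q=p[(p[:,2]>.055)&(p[:,2]<.066)&(p[:,0]>.555)&(p[:,1]>-.125)&(p[:,1]<.035)]; print(cv2.minAreaRect((q[:,:2]*1000).astype(np.float32)),np.median(q[q[:,0]<.58],0))
        big=cv2.resize(c['img'][100:250,270:400],None,fx=3.4,fy=3.4)
    else: s=cv2.resize(c['img'][170:290,210:330],None,fx=4,fy=4)
cv2.imwrite('pics/c3.png',np.hstack([cv2.resize(big,(400,462)),cv2.resize(s,(400,462))])[...,::-1]); print(np.array(F).round(2))
```

```text
[ 0.40041938 -0.05892753  0.06733053] [ 3.14094425e+00 -1.85311767e-05  6.05451259e-02] [-0.62257406  0.30817742 -2.63397031]
((635.9273681640625, -44.417640686035156), (158.88890075683594, 150.14244079589844), 3.7447845935821533) [ 0.56863261 -0.04250797  0.05937294]
((636.1029052734375, -44.41517639160156), (158.8663330078125, 150.67344665527344), 3.58905029296875) [ 0.5684535  -0.04133428  0.05911905]
[[ 0.26  0.48 -2.4 ]
 [ 0.24  0.25 -2.56]
 [-0.41  0.66 -2.68]
 [-0.93 -0.16 -2.33]]
```

View pics/c3.png

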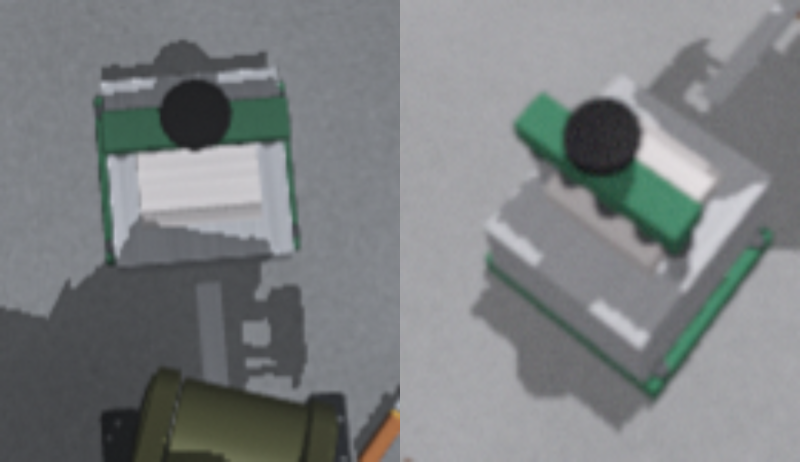

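>>> step_arm:
  plan:
    - {"dx": 0.1, "dy": 0, "dz": 0.01, "rx": 0, "ry": 0, "rz": 0, "claw": 1}
    - {"dx": 0.1, "dy": 0, "dz": 0, "rx": 0, "ry": 0, "rz": 0, "claw": 1}
    - {"dx": 0.1, "dy": 0, "dz": 0, "rx": 0, "ry": 0, "rz": 0, "claw": 1}
    - {"dx": 0.1, "dy": 0, "dz": 0, "rx": 0, "ry": 0, "rz": 0, "claw": 1}
    - {"dx": 0.1, "dy": 0, "dz": 0, "rx": 0, "ry": 0, "rz": 0, "claw": 1}
    - {"dx": 0, "dy": 0, "dz": 0, "rx": 0, "ry": 0, "rz": 0, "claw": 1}
    - {"dx": 0.05, "dy": 0, "dz": 0, "rx": 0, "ry": 0, "rz": 0, "claw": 1}
    - {"dx": 0.05, "dy": 0, "dz": 0, "rx": 0, "ry": 0, "rz": 0, "claw": 1}
    - {"dx": 0, "dy": 0, "dz": 0, "rx": 0, "ry": 0, "rz": 0, "claw": 1}

```text
time_s: 10.2
ee_pos: [0.4604, -0.0551, 0.0658]
eef_rot: [3.141, 0.001, 0.061]
force: [0.0, -0.7, -3.0]
grip_width: 0.0214
grip_force: 45.0
```

>>> step_arm:
  plan:
    - {"dx": 0.05, "dy": 0, "dz": 0, "rx": 0, "ry": 0, "rz": 0, "claw": 1}
    - {"dx": 0.05, "dy": 0, "dz": 0, "rx": 0, "ry": 0, "rz": 0, "claw": 1}
    - {"dx": 0, "dy": 0, "dz": 0, "rx": 0, "ry": 0, "rz": 0, "claw": 1}

```text
time_s: 10.5
ee_pos: [0.4705, -0.0545, 0.0658]
eef_rot: [3.141, 0.001, 0.061]
force: [0.6, 0.1, -2.2]
grip_width: 0.0215
grip_force: 45.0
```

>>> step_arm:
  plan:
    - {"dx": 0.03, "dy": 0, "dz": 0, "rx": 0, "ry": 0, "rz": 0, "claw": 1}
    - {"dx": 0.03, "dy": 0, "dz": 0, "rx": 0, "ry": 0, "rz": 0, "claw": 1}
    - {"dx": 0, "dy": 0, "dz": 0, "rx": 0, "ry": 0, "rz": 0, "claw": 1}

```text
time_s: 10.8
ee_pos: [0.4762, -0.0541, 0.0657]
eef_rot: [3.141, 0.001, 0.061]
force: [-0.3, 1.0, -3.0]
grip_width: 0.022
grip_force: 45.0
```

>>> step_arm:
  plan:
    - {"dx": 0.03, "dy": 0, "dz": 0, "rx": 0, "ry": 0, "rz": 0, "claw": 1}
    - {"dx": 0.02, "dy": 0, "dz": 0, "rx": 0, "ry": 0, "rz": 0, "claw": 1}
    - {"dx": 0, "dy": 0, "dz": 0, "rx": 0, "ry": 0, "rz": 0, "claw": 1}

```text
time_s: 11.1
ee_pos: [0.4811, -0.0538, 0.0657]
eef_rot: [3.141, 0.001, 0.061]
force: [0.0, -0.7, -2.5]
grip_width: 0.0216
grip_force: 45.0
```

>>> step_arm:
  plan:
    - {"dx": 0.03, "dy": 0, "dz": 0, "rx": 0, "ry": 0, "rz": 0, "claw": 1}
    - {"dx": 0.02, "dy": 0, "dz": 0, "rx": 0, "ry": 0, "rz": 0, "claw": 1}
    - {"dx": 0, "dy": 0, "dz": 0, "rx": 0, "ry": 0, "rz": 0, "claw": 1}

```text
time_s: 11.4
ee_pos: [0.4862, -0.0535, 0.0657]
eef_rot: [3.141, 0.001, 0.061]
force: [0.0, -0.5, -3.2]
grip_width: 0.022
grip_force: 45.0
```

Tip is about 27 mm past the mouth, with no drag yet. Carrying on in small steps.

>>> step_arm:
  plan:
    - {"dx": 0.03, "dy": 0, "dz": 0, "rx": 0, "ry": 0, "rz": 0, "claw": 1}
    - {"dx": 0.02, "dy": 0, "dz": 0, "rx": 0, "ry": 0, "rz": 0, "claw": 1}
    - {"dx": 0, "dy": 0, "dz": 0, "rx": 0, "ry": 0, "rz": 0, "claw": 1}

```text
time_s: 11.7
ee_pos: [0.4911, -0.0532, 0.0657]
eef_rot: [3.141, 0.001, 0.061]
force: [-0.3, 0.3, -2.7]
grip_width: 0.0219
grip_force: 45.0
```

>>> step_arm:
  plan:
    - {"dx": 0.02, "dy": 0, "dz": 0, "rx": 0, "ry": 0, "rz": 0, "claw": 1}
    - {"dx": 0.02, "dy": 0, "dz": 0, "rx": 0, "ry": 0, "rz": 0, "claw": 1}
    - {"dx": 0, "dy": 0, "dz": 0, "rx": 0, "ry": 0, "rz": 0, "claw": 1}

```text
time_s: 12.0
ee_pos: [0.4951, -0.053, 0.0657]
eef_rot: [3.141, 0.001, 0.061]
force: [0.6, -0.1, -2.3]
grip_width: 0.0221
grip_force: 45.0
```

>>> step_arm:
  plan:
    - {"dx": 0.02, "dy": 0, "dz": 0, "rx": 0, "ry": 0, "rz": 0, "claw": 1}
    - {"dx": 0.02, "dy": 0, "dz": 0, "rx": 0, "ry": 0, "rz": 0, "claw": 1}
    - {"dx": 0, "dy": 0, "dz": 0, "rx": 0, "ry": 0, "rz": 0, "claw": 1}

```text
time_s: 12.3
ee_pos: [0.4991, -0.0527, 0.0657]
eef_rot: [3.141, 0.001, 0.061]
force: [-0.3, 0.2, -2.6]
grip_width: 0.0217
grip_force: 45.0
```

>>> step_arm:
  plan:
    - {"dx": 0.02, "dy": 0, "dz": 0, "rx": 0, "ry": 0, "rz": 0, "claw": 1}
    - {"dx": 0.02, "dy": 0, "dz": 0, "rx": 0, "ry": 0, "rz": 0, "claw": 1}
    - {"dx": 0, "dy": 0, "dz": 0, "rx": 0, "ry": 0, "rz": 0, "claw": 1}

```text
time_s: 12.6
ee_pos: [0.5031, -0.0525, 0.0657]
eef_rot: [3.141, 0.001, 0.061]
force: [-0.9, -0.0, -2.3]
grip_width: 0.0215
grip_force: 45.0
```

>>> step_arm:
  plan:
    - {"dx": 0.02, "dy": 0, "dz": 0, "rx": 0, "ry": 0, "rz": 0, "claw": 1}
    - {"dx": 0.02, "dy": 0, "dz": 0, "rx": 0, "ry": 0, "rz": 0, "claw": 1}
    - {"dx": 0, "dy": 0, "dz": 0, "rx": 0, "ry": 0, "rz": 0, "claw": 1}

```text
time_s: 12.9
ee_pos: [0.5071, -0.0522, 0.0657]
eef_rot: [3.141, 0.001, 0.061]
force: [0.6, 0.5, -2.4]
grip_width: 0.0219
grip_force: 45.0
```

>>> step_arm:
  plan:
    - {"dx": 0.02, "dy": 0, "dz": 0, "rx": 0, "ry": 0, "rz": 0, "claw": 1}
    - {"dx": 0.02, "dy": 0, "dz": 0, "rx": 0, "ry": 0, "rz": 0, "claw": 1}
    - {"dx": 0, "dy": 0, "dz": 0, "rx": 0, "ry": 0, "rz": 0, "claw": 1}

```text
time_s: 13.2
ee_pos: [0.5105, -0.052, 0.0654]
eef_rot: [3.141, 0.002, 0.061]
force: [-4.0, -0.1, -1.1]
grip_width: 0.0217
grip_force: 45.0
```

>>> step_arm:
  plan:
    - {"dx": 0.02, "dy": 0, "dz": 0, "rx": 0, "ry": 0, "rz": 0, "claw": 1}
    - {"dx": 0.02, "dy": 0, "dz": 0, "rx": 0, "ry": 0, "rz": 0, "claw": 1}
    - {"dx": 0, "dy": 0, "dz": 0, "rx": 0, "ry": 0, "rz": 0, "claw": 1}

```text
time_s: 13.5
ee_pos: [0.5143, -0.0517, 0.0653]
eef_rot: [3.142, 0.003, 0.061]
force: [-4.2, -0.2, -2.6]
grip_width: 0.0216
grip_force: 45.0
```

>>> step_arm:
  plan:
    - {"dx": 0.02, "dy": 0, "dz": 0, "rx": 0, "ry": 0, "rz": 0, "claw": 1}
    - {"dx": 0.01, "dy": 0, "dz": 0, "rx": 0, "ry": 0, "rz": 0, "claw": 1}
    - {"dx": 0, "dy": 0, "dz": 0, "rx": 0, "ry": 0, "rz": 0, "claw": 1}
    - {"dx": 0, "dy": 0, "dz": 0, "rx": 0, "ry": 0, "rz": 0, "claw": 1}

```text
time_s: 13.9
ee_pos: [0.5169, -0.0515, 0.0652]
eef_rot: [-3.142, 0.003, 0.061]
force: [-7.6, 0.8, -1.4]
grip_width: 0.0215
grip_force: 45.0
```

Run:
```python
from h import *
F=[]
for i in range(12):
    viewer.camera('top'); o=telemetry.get_obs(); F.append(np.r_[o['force'],o['moment'],o['ee_pos']])
print(np.mean(F,0).round(3),np.std(F,0).round(3)[:3])
```

```text
[-7.482 -0.553 -1.885 -0.08   1.527  0.009  0.517 -0.052  0.065] [0.36  0.594 0.51 ]
```

```bash
python3 -c "
from h import *
print(hand_in())"
```

```text
the job is handed in; nothing more can be done
None
```

The job is handed in with the gauge still gripped at 45 N. The blade is level about 58 mm past the mouth, dragging at a steady 7.5 N, which is roughly 6 N from the upper plate. The hand-in returned no verdict.

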